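Slide the yellow bangle blank out over the end of the ledge

ROBOT

A 6-joint arm with a two-finger parallel gripper is mounted at the origin on the work surface. World frame = base frame: x ahead of the robot, y to its left, z up, the work surface at z = 0. Lengths are in m, angles in rad, forces in N, time in s.
With the tool pointing down it reaches from about 0.325 to 0.85 m from the base axis. Payload 4.4 kg.
Tool frame: the origin (TCP) lies between the finger pads; the fingertips stand tip_reach ahead of it and the grasp point (between the pads) lies 5 mm behind it (tip_reach is the distance from the TCP to the fingertips, in m); z points along the fingers, y is the line along which they close (so a half turn about z gives the same grasp; the last joint's range is limited). The gripper opens to 94 mm and grips with 3 to 60 N. Pads are 16 mm wide; open, the fingers measure 119 mm over their backs; the gripper's body (75 mm by 177 mm) begins 78 mm behind the grasp point.
Start: joints at [1.073, 0.207, 1.542, -0, 1.393, -0.15], TCP at [0.196, 0.541, 0.191] pointing down, gripper open.
Joint ranges: [-2.73, 2.73], [-0.86, 2.22], [0.23, 2.46], [-1.11, 4.25], [0.08, 2.63], [-2.82, 2.82]. Speed limits (rad/s): [2.79, 2.79, 3.14, 3.14, 3.14, 3.14].

INTERFACE

Orientations are given as a rotation vector (axis times angle).
In Python, from bench import get_state, grab_frame, camera_model, hand_in, tip_reach gives the robot as it stands.
- The arm moves only by the tool apply_moves, never from a script. Its argument "rows" is a list that holds one entry, the list of rows, each a list of 4 numbers: the shift along the tool's x, y, z in m, then the turn about the tool's z in rad. A call has 1 to 10 rows; each row is the pose to reach, as a shift and turn from the pose commanded when the call began, along the tool's axes at that moment; what a row does not reach only later rows make up. A row lasts 1/12 s, in which the tool goes at most 41.7 mm and 7.16 degrees, less where a joint would pass 70% of its speed; a pose out of reach is approached as far as the arm can. A call with a gripper value outside its range is refused whole. "grip" is the gripper's target within -1 to 1 (shut at 1, half-way at 0, fully open at -1), set as the call begins (left out, the last holds). The fingers move at their own pace and stop on an object; the grip force is fixed at half the most. Time passes only in rows, so rows that repeat a pose let the fingers close. It gives the time, the measured TCP pose, the force, the opening and the grip force at its end, in the units of the state.
- get_state(): the state, without advancing time (a new reading comes with each control period).
- grab_frame(name): name is "scene" or "top" or "wrist"; returns the picture (480x640x3 uint8, blue, green, red); there is no depth.
- camera_model(name): a dict with "K" (3x3 intrinsics, pixels), "world_from_camera" (4x4, takes a point from camera to world coordinates). Camera axes: x right, y down, z forward; pixel columns grow to the right and rows downward; lengths in m; the calibration is good to about 2 mm. A picture is of the moment at which its call begins: read the wrist's pose just before it. camera_model takes no time and is no camera call; for the wrist camera it gives the pose at the moment of the call.
- hand_in(): hands the job in; it is judged then, once.
The state is a dict: "clock": time; "joint_positions": joint angles; "qvel": joint speeds; "joint_torque": joint torques, N m; "tcp_pos": TCP position; "tcp_rot": TCP orientation; "contact_force": force on the tool from outside, world axes, zero at the start; "wrist_torque": the same for the moment, N m; "finger_gap": finger opening in m; "gripper_force": force on a finger pad.
Only numpy, scipy, OpenCV 4.12 (cv2) and the standard library are available. Lean on these libraries where they do the work, as an engineer would, in place of code of your own. Each camera call takes 0.05 s, during which the arm holds its last target. There are 200 camera calls.

TASK

On the bangle maker's ledge, push the yellow blank back until its long edge lies flush against the wooden rail, then push it along the rail, outwards over the end of the ledge nearest to it, until the leading one of its two brown bands lies over the ledge's end edge, so that its end sticks out ready to be taken up. Only push it with the fingers, never lift it or let it fall; it must finish flat and still flush against the rail. Leave the red blank and everything else where it is.

Things in the scene. Friction and masses are not known exactly. Their poses are not given: they have to be found in the camera images.
- yellow_blank: The blank to push: loose flat yellow plate, 60 (x) by 140 (y) by 6 mm thick, about 80 g, with two dark brown bands across it, each from 28 to 52 mm from a short end. Origin: centre of its underside; z up. It starts askew on the steel top, on the left or right half, its long edge (middle) about 11 to 24 mm in front of the rail, nothing overhanging. Slides under 2 N.
- red_blank: The other blank, same size, shape and brown bands but red; it lies on the other half of the ledge, at least 90 mm from the yellow one end to end, and must not be moved. Origin: centre of its underside.
- ledge: Fixed wooden block, 500 mm long (y), 190 deep (x from -90, robot side, to +100); place and yaw (to 0.2 rad) vary. Origin: on the table under its middle. Flat light-grey steel top 60 mm above it. A light wooden rail runs all along the back, face at x = +40 mm, 14 mm above the steel; a blank flush against it has its origin at x = +10 mm. Both ends, y = +250 and -250 mm, are open: a 60 mm drop.
- ledge_left_end (a point): Point on the left (+y) end edge of the steel top, at ledge x = -20 mm, y = +250 mm, height 60 mm.
- ledge_right_end (a point): Point on the right (-y) end edge of the steel top, at ledge x = -20 mm, y = -250 mm, height 60 mm.
- brass_weight: Bystander: loose brass weight 32 mm across, 36 mm tall, standing on the rail near its middle. Origin: centre of its underside.
- steel_mug: Bystander: loose steel mug, 84 mm across, 100 mm tall, on the table beyond the ledge's left end. Origin: centre of its underside.
- cone: Bystander: loose upright wooden cone, 90 mm across the foot, 150 mm tall, with bangles on it, on the table beyond the ledge's right end. Origin: centre of its underside.
- wood_press: Bystander: loose wooden hand press, 120 by 80 mm, 55 mm tall, on the table to the right, near the robot. Origin: centre of its underside.
- grooved_mould: Bystander: loose grooved wooden bar, 300 mm long, 50 mm wide, 30 mm tall, on the table behind the ledge. Origin: centre of its underside.
- brass_bowl: Bystander: loose brass bowl, 90 mm across, 45 mm tall, on the table to the left, near the robot. Origin: centre of its underside.
Things that resemble listed ones, but are neither listed nor needed, are in the scene too. Several things have the shape of the yellow_blank; the one meant has the colours described above.

How it is judged:
On the way, in this order (a step that is already met when the one before it is completed fails the run):
1. the yellow blank lies flush against the rail (gap under 5 mm, within 0.06 rad) before it is pushed out (overhang under 15 mm) (x of yellow_blank in the frame of ledge between 0.005 and 0.015 m and angle between the x axis of yellow_blank and the x axis of ledge, either way round below 0.06 rad and y of yellow_blank in the frame of ledge between -0.195 and 0.195 m), for 0.1 s.
2. it lies along the rail with its leading band over the ledge's end (x of yellow_blank in the frame of ledge between 0.005 and 0.015 m and angle between the x axis of yellow_blank and the x axis of ledge, either way round below 0.06 rad and (y of yellow_blank in the frame of ledge between 0.205 and 0.235 m or y of yellow_blank in the frame of ledge between -0.235 and -0.205 m)), for 0.1 s.
At the end, for the whole second after the job is handed in: The yellow blank rests flat and still on the ledge, its long edge within 5 mm of the rail and within 0.06 rad of it, and overhangs the nearer end of the ledge by 25 to 55 mm (the band spans 28 to 52 mm); the red blank is within 10 mm and every other thing within 15 mm of where it was (all of step 2 and angle between yellow_blank's own z axis and vertical below 0.05 rad and height (world z) of yellow_blank between 0.056 and 0.064 m and linear speed of yellow_blank below 0.01 m/s and distance of red_blank from where it was at the start of the episode below 0.01 m and distance of each of brass_weight, steel_mug, cone, wood_press, grooved_mould, brass_bowl from where it was at the start of the episode below 0.015 m); the robot touches nothing.
It fails at once if the yellow blank is lifted (over 12 mm), tipped (over 0.25 rad) or falls off the ledge (height (world z) of yellow_blank above 0.072 m or height (world z) of yellow_blank below 0.045 m or angle between yellow_blank's own z axis and vertical above 0.25 rad).
It fails at once if the red blank is moved by more than 10 mm (distance of red_blank from where it was at the start of the episode above 0.01 m).
It fails at once if another thing on the table or rail is moved by more than 15 mm (distance of any of brass_weight, steel_mug, cone, wood_press, grooved_mould, brass_bowl from where it was at the start of the episode above 0.015 m).
It also fails if it takes over 42 s, if anything falls off the work surface, if the arm or the gripper's body presses on something with over 40 N, if the wrist force passes 120 N, or if a joint passes its speed limit or range.

## Working session

There is one attempt and no reset: what is moved stays moved. The work goes in short steps, Python scripts to look and compute and a tool call to move; the robot and the scene stay as the last step left them, time stands still between calls to the robot, and variables do not carry over. Pictures are saved under pics/ and viewed, at most 10 in all, crops included, and the job is handed in when it is done.

Besides the shell and the picture viewer there is one more tool, called after ">>>" as name(argument=value, ...) on one line, values as JSON. apply_moves: Moves the arm, as the interface text tells. Its arguments: {"type":"object","properties":{"rows":{"type":"array","items":{"type":"array","items":{"type":"array","items":{"type":"number"}}}},"grip":{"type":"number"}},"required":["rows"]}

```bash
mkdir -p pics
python3 - <<'E'
from bench import *
import cv2
s=get_state();print(s,tip_reach)
for n in("top","scene"):
    cv2.imwrite(f"pics/{n}0.png",grab_frame(n));m=camera_model(n);print(m["K"],m["world_from_camera"])
E
```

```text
{'clock': 0.0, 'joint_positions': array([ 1.07248831e+00,  2.07432550e-01,  1.54291402e+00, -3.24066092e-05,
        1.39349762e+00, -1.50510163e-01]), 'qvel': array([ 1.07540138e-03, -3.53489077e-05, -1.15588432e-03, -1.29470274e-03,
       -5.19752564e-05, -9.59107324e-04]), 'joint_torque': array([ 8.98204853e-04, -3.70866609e+01, -2.81424737e+01,  6.98108319e-02,
        3.59893602e-02, -1.76063882e-04]), 'tcp_pos': array([0.19560327, 0.53982732, 0.18950267]), 'tcp_rot': array([-0.54344207, -3.09353275,  0.00336746]), 'contact_force': array([ 0.46673388, -0.09572852,  0.70200575]), 'wrist_torque': array([-0.04208777,  0.00667357,  0.00838933]), 'gripper_force': 0.0, 'finger_gap': 0.0941053300352719} 0.014
[[574.90571385   0.         310.29303188]
 [  0.         574.90571385 232.61512047]
 [  0.           0.           1.        ]] [[ 2.75272509e-02 -9.78907848e-01  2.02439312e-01  2.29534365e-01]
 [-9.99607544e-01 -2.80093472e-02  4.83492500e-04  2.26901379e-03]
 [ 5.19689836e-03 -2.02373173e-01 -9.79294691e-01  1.62234113e+00]
 [ 0.00000000e+00  0.00000000e+00  0.00000000e+00  1.00000000e+00]]
[[494.15835134   0.         317.23151649]
 [  0.         494.15835134 238.73065198]
 [  0.           0.           1.        ]] [[ 0.75078811  0.40791851 -0.51953797  1.20061329]
 [ 0.66052472 -0.46950847  0.58589154 -0.70895329]
 [-0.00493148 -0.78304807 -0.62194164  0.86562043]
 [ 0.          0.          0.          1.        ]]
```

View pics/top0.png

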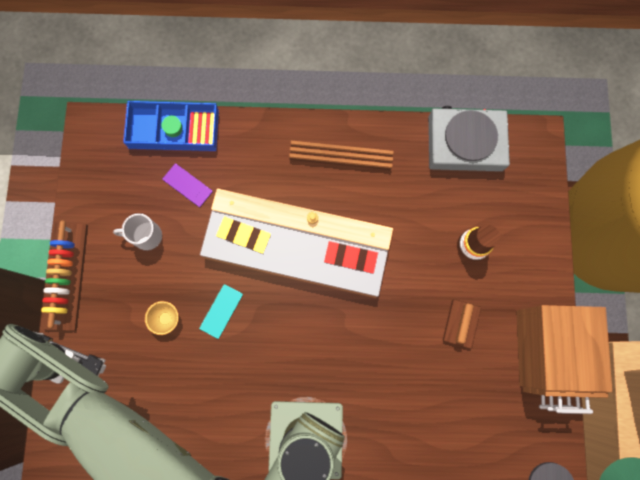

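View pics/scene0.png

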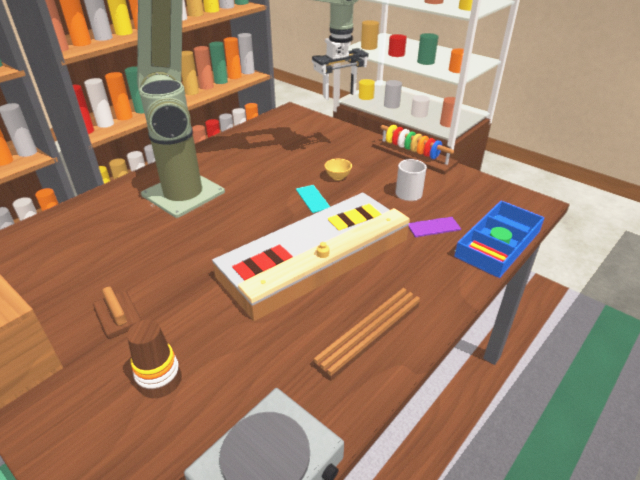

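The top view shows the yellow blank on the left half (px 243,235) and red on the right (351,257). The ledge runs from the left end at about (205,240) to the right end at about (388,270). The mug at (140,232) stands beyond the left end, with some clearance. Next I measure the ledge and the blanks.

```bash
cat > h.py <<'E'
from bench import *
import cv2,numpy as np
from scipy.spatial.transform import Rotation as R
def ray(px,cm,z):
    K,T=cm["K"],cm["world_from_camera"]
    px=np.atleast_2d(np.asarray(px,float))
    d=np.c_[(px-[K[0,2],K[1,2]])/[K[0,0],K[1,1]],np.ones(len(px))]@T[:3,:3].T
    o=T[:3,3]; return (o+d*((z-o[2])/d[:,2:]))[:,:2]
def big(m):
    c,_=cv2.findContours(m.astype(np.uint8),0,cv2.CHAIN_APPROX_NONE);return max(c,key=cv2.contourArea)
def yellow(hsv): # saturated yellow
    return cv2.inRange(hsv,(22,150,120),(34,255,255))
E
python3 - <<'E'
from h import *
im=cv2.imread("pics/top0.png");cm=camera_model("top");hsv=cv2.cvtColor(im,cv2.COLOR_BGR2HSV)
print("steel",hsv[255,290],"rail",hsv[213,270],"yel",hsv[226,228],hsv[236,244],"red",hsv[249,333],"brown",hsv[234,237])
roi=np.zeros(im.shape[:2],np.uint8);roi[180:305,195:400]=1
steel=cv2.inRange(hsv,(0,0,120),(179,45,255))*roi
c=big(cv2.morphologyEx(steel,cv2.MORPH_CLOSE,np.ones((3,3))))
h=cv2.convexHull(c);print(cv2.approxPolyDP(h,4,True)[:,0].tolist())
r=cv2.minAreaRect(ray(c[:,0],cm,.06).astype(np.float32));print("steel",r,cv2.boxPoints(r))
for n,m in(("yel",yellow(hsv)*roi),("red",(cv2.inRange(hsv,(0,150,120),(6,255,255))|cv2.inRange(hsv,(174,150,120),(179,255,255)))*roi)):
    p=cv2.findNonZero(cv2.morphologyEx(m,cv2.MORPH_OPEN,np.ones((2,2))))[:,0]
    r=cv2.minAreaRect(ray(p,cm,.066).astype(np.float32));print(n,len(p),r,cv2.boxPoints(r))
E
```

```text
steel [  6   5 239] rail [ 26  48 255] yel [ 30 109 255] [ 30 106 255] red [  2 167 254] brown [ 29 116 255]
[[211, 213], [385, 250], [378, 295], [201, 255]]
steel ((0.4948798418045044, 0.04760977625846863), (0.5010440945625305, 0.1292944997549057), 78.52056121826172) [[ 0.3816678  -0.18503502]
 [ 0.50837594 -0.21076673]
 [ 0.6080919   0.28025457]
 [ 0.48138374  0.3059863 ]]Traceback (most recent call last):
  File "<stdin>", line 10, in <module>
TypeError: 'NoneType' object is not subscriptable
```

```bash
sed -i 's/(22,150,120),(34/(26,75,120),(34/' h.py
cat >> h.py <<'E'
C=np.array([0.49488,0.04761]);a=np.radians(-11.48);ex=np.array([np.cos(a),np.sin(a)]);ey=np.array([-ex[1],ex[0]]);O=C+.025*ex
def toL(p): return (np.atleast_2d(p)-O)@np.c_[ex,ey]
def toW(l): return O+np.atleast_2d(l)@np.array([ex,ey])
E
python3 - <<'E'
from h import *
im=cv2.imread("pics/top0.png");cm=camera_model("top");hsv=cv2.cvtColor(im,cv2.COLOR_BGR2HSV)
roi=np.zeros(im.shape[:2],np.uint8);roi[180:305,195:400]=1
for n,m in(("yel",yellow(hsv)*roi),("red",cv2.inRange(hsv,(0,130,120),(8,255,255))*roi)):
    k,l,st,_=cv2.connectedComponentsWithStats(m);ids=[i for i in range(1,k) if 40<st[i,4]<600];print(st[1:].tolist())
    p=np.argwhere(np.isin(l,ids))[:,::-1]
    r=cv2.minAreaRect(toL(ray(p,cm,.066)).astype(np.float32));print(n,r,"\n",cv2.boxPoints(r))
T=camera_model("wrist");s=get_state();Rt=R.from_rotvec(s["tcp_rot"]).as_matrix();print("tool axes",Rt.round(3),"O",O)
print("cam in tool",(Rt.T@(T["world_from_camera"][:3,3]-s["tcp_pos"])).round(3),(Rt.T@T["world_from_camera"][:3,:3]).round(2).tolist(),T["K"][0,0])
E
```

```text
[[230, 201, 4, 3, 10], [312, 215, 1, 1, 1], [217, 217, 16, 22, 206], [234, 223, 19, 24, 280], [254, 230, 16, 23, 225], [372, 232, 3, 4, 10]]
yel ((-0.00819744635373354, 0.14744195342063904), (0.1397247016429901, 0.059842899441719055), 82.4029541015625) 
 [[-0.04709243  0.0821486 ]
 [ 0.01222519  0.07423706]
 [ 0.03069754  0.21273531]
 [-0.02862008  0.22064684]]
[[201, 180, 23, 9, 78], [217, 184, 3, 1, 3], [221, 184, 1, 1, 1], [213, 188, 2, 6, 6], [208, 195, 4, 4, 4], [204, 200, 4, 4, 4], [199, 205, 5, 4, 5], [207, 204, 2, 1, 2], [195, 206, 1, 1, 1], [197, 207, 1, 1, 1], [195, 210, 1, 1, 1], [204, 214, 1, 1, 1], [393, 240, 2, 2, 4], [396, 241, 1, 1, 1], [325, 242, 15, 22, 228], [341, 246, 20, 23, 340], [363, 251, 14, 22, 231], [387, 260, 2, 2, 2], [390, 262, 2, 1, 2], [397, 263, 3, 1, 3], [385, 270, 1, 1, 1], [384, 273, 1, 1, 1], [383, 275, 6, 4, 12], [399, 276, 1, 1, 1], [394, 279, 1, 1, 1], [396, 278, 3, 3, 3], [382, 282, 9, 2, 11], [394, 283, 2, 1, 2], [381, 287, 1, 1, 1], [399, 286, 1, 1, 1], [381, 289, 1, 2, 2], [385, 289, 1, 2, 2], [387, 289, 3, 2, 5], [391, 289, 4, 3, 8], [306,
[... 464 characters left out ...]
06, 298, 3, 1, 3], [330, 299, 21, 6, 48], [387, 299, 1, 1, 1], [284, 300, 5, 3, 5], [307, 300, 1, 1, 1], [309, 301, 3, 1, 3], [313, 301, 1, 1, 1], [394, 300, 2, 1, 2], [304, 303, 8, 2, 11], [352, 303, 1, 1, 1], [325, 304, 1, 1, 1], [355, 304, 2, 1, 2]]
red ((-0.005462238565087318, 0.05053943395614624), (0.5431612133979797, 0.18118193745613098), 77.20851135253906) 
 [[-0.15393387 -0.19424397]
 [ 0.02275154 -0.23435831]
 [ 0.1430094   0.29532284]
 [-0.03367601  0.33543718]]
tool axes [[-0.94   0.341 -0.001]
 [ 0.341  0.94  -0.002]
 [ 0.    -0.002 -1.   ]] O [0.51937986 0.04263435]
cam in tool [ 0.076  0.    -0.195] [[-0.0, -0.97, -0.26], [1.0, -0.0, -0.0], [0.0, -0.26, 0.97]] 413.4706924017016
```

Both measurements match the known sizes: steel 501×129 mm, blank 140×60 mm. In the ledge frame the yellow blank sits at (-8, 147) mm, skewed by 0.13 rad, so it goes out over the left end. I'll move the open fingers in front of it, with the tool's y axis along the rail.

```bash
cat >> h.py <<'E'
def goto(l,z,dirv):
    s=get_state();Rt=R.from_rotvec(s["tcp_rot"]).as_matrix()
    w=np.r_[toW(l)[0],z]; d=Rt.T@(w-s["tcp_pos"])
    y=Rt[:2,1]; th=np.arctan2(y[0]*dirv[1]-y[1]*dirv[0],y@dirv)
    print("t",s["clock"],"L",toL(s["tcp_pos"][:2]).round(4),"z",s["tcp_pos"][2].round(4),"w",w.round(3),"shift",d.round(4),"turn",round(-th,4),"F",s["contact_force"].round(2),"gap",s["finger_gap"])
E
python3 -c "
from h import *
goto([-.072,.147],.1,ey)"
```

```text
t 0.1 L [[-0.4162  0.4229]] z 0.1896 w [0.478 0.201 0.1  ] shift [-0.3811 -0.2221  0.0899] turn -0.1475 F [-0.04 -0.1  -0.46] gap 0.09408016136013292
```

>>> apply_moves(rows=[[[-0.03, -0.018, 0, -0.02], [-0.06, -0.035, 0, -0.04], [-0.09, -0.052, 0, -0.06], [-0.12, -0.07, 0, -0.08], [-0.15, -0.087, 0, -0.1], [-0.18, -0.105, 0, -0.12], [-0.21, -0.122, 0, -0.13], [-0.24, -0.14, 0, -0.14], [-0.27, -0.157, 0, -0.148], [-0.3, -0.175, 0, -0.148]]])

```text
clock: 0.93
tcp_pos: [0.4189, 0.2723, 0.1903]
tcp_rot: [-0.313, -3.125, 0.0]
contact_force: [-0.9, -0.5, 0.7]
finger_gap: 0.0942
gripper_force: 0.0
```

```bash
python3 -c "
from h import *
goto([-.072,.147],.1,ey)"
```

```text
t 0.9333 L [[-0.1442  0.205 ]] z 0.1903 w [0.478 0.201 0.1  ] shift [-0.0722 -0.0581  0.0903] turn 0.0009 F [-0.87 -0.54  0.69] gap 0.09417966200983921
```

>>> apply_moves(rows=[[[-0.03, -0.025, 0.02, 0], [-0.06, -0.05, 0.04, 0], [-0.065, -0.055, 0.07, 0], [-0.065, -0.055, 0.09, 0], [-0.065, -0.055, 0.09, 0], [-0.065, -0.055, 0.09, 0]]])

```text
clock: 1.43
tcp_pos: [0.4697, 0.2065, 0.0993]
tcp_rot: [-0.314, -3.122, 0.002]
contact_force: [0.3, 0.0, 0.2]
finger_gap: 0.0941
gripper_force: 0.0
```

```bash
python3 -c "
from h import *
goto([-.072,.147],.076,ey)
cv2.imwrite('pics/w1.png',grab_frame('wrist'))"
```

```text
t 1.4333 L [[-0.0813  0.1507]] z 0.0993 w [0.478 0.201 0.076] shift [-0.0094 -0.0036  0.0232] turn 0.0001 F [0.28 0.01 0.17] gap 0.0940843940457365
```

View pics/w1.png

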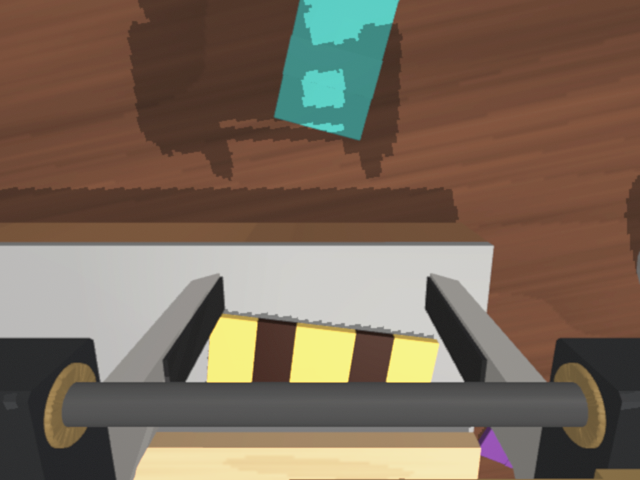

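The wrist view shows both fingertips (222,275 and 430,275) over the bare steel in front of the blank's near edge (rows 315–340). I'll lower them in small steps, watching the force.

>>> apply_moves(rows=[[[-0.004, -0.004, 0.008, 0], [-0.006, -0.004, 0.016, 0], [-0.006, -0.004, 0.021, 0], [-0.006, -0.004, 0.021, 0], [-0.006, -0.004, 0.021, 0]]])

```text
clock: 1.9
tcp_pos: [0.4759, 0.2021, 0.0794]
tcp_rot: [-0.313, -3.125, 0.0]
contact_force: [1.0, 0.8, 0.4]
finger_gap: 0.0943
gripper_force: 0.0
```

>>> apply_moves(rows=[[[0, 0, 0.001, 0], [0, 0, 0.001, 0], [0, 0, 0.001, 0]]])

```text
clock: 2.15
tcp_pos: [0.4764, 0.202, 0.0789]
tcp_rot: [0.313, 3.125, 0.0]
contact_force: [0.0, -0.5, -0.3]
finger_gap: 0.0938
gripper_force: 0.0
```

>>> apply_moves(rows=[[[0, 0, 0.001, 0], [0, 0, 0.001, 0], [0, 0, 0.001, 0]]])

```text
clock: 2.4
tcp_pos: [0.4763, 0.2019, 0.0777]
tcp_rot: [0.313, 3.126, -0.0]
contact_force: [-0.5, -0.4, -0.3]
finger_gap: 0.0941
gripper_force: 0.0
```

>>> apply_moves(rows=[[[0, 0, 0.0015, 0], [0, 0, 0.0015, 0], [-0.005, 0, 0.0015, 0], [-0.01, 0, 0.0015, 0], [-0.015, 0, 0.0015, 0], [-0.02, 0, 0.0015, 0], [-0.024, 0, 0.0015, 0], [-0.028, 0, 0.0015, 0], [-0.032, 0, 0.0015, 0], [-0.036, 0, 0.0015, 0]]])

```text
clock: 3.23
tcp_pos: [0.5119, 0.1946, 0.0761]
tcp_rot: [-0.313, -3.126, 0.0]
contact_force: [-0.1, 0.5, 0.3]
finger_gap: 0.0936
gripper_force: 0.0
```

```bash
python3 -c "
from h import *
goto([-.028,.147],.076,ey)
cv2.imwrite('pics/w2.png',grab_frame('wrist'))"
```

```text
t 3.2333 L [[-0.0375  0.1475]] z 0.0761 w [0.521 0.192 0.076] shift [-0.0095 -0.0005  0.0001] turn 0.0005 F [-0.12  0.45  0.34] gap 0.09363207858096896
```

View pics/w2.png

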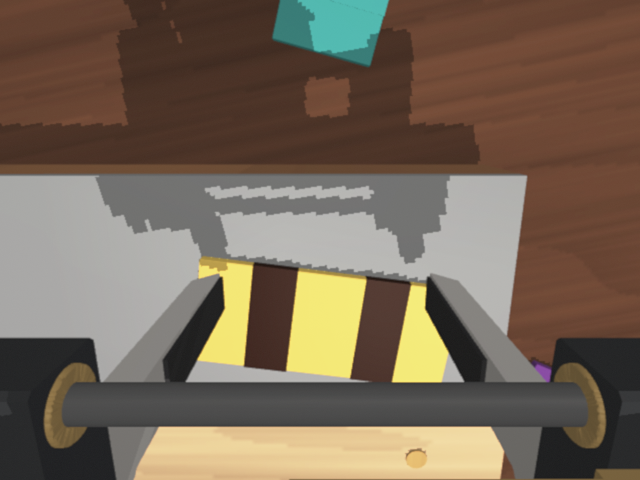

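The fingertips look to be over the blank, which is still askew: its near edge runs from (200,260) to (428,285). I'll check that by measurement.

Run:
```python
from h import *
cm=camera_model("wrist")
for n,p in(("near left corner",[200,260]),("near right ",[428,284]),("far left",[198,361]),("far right",[447,384])): print(n,toL(ray([p],cm,.066)).round(4))
print("ledge corner",toL(ray([[526,175]],cm,.06)).round(4),"front edge",toL(ray([[50,176]],cm,.06)).round(4))
print("rail face at z.06/74?",toL(ray([[320,428]],cm,.074)).round(4))
for z in(.062,.067,.072): print(z,"tipL",toL(ray([[222,275]],cm,z)).round(4),"tipR",toL(ray([[428,275]],cm,z)).round(4))
s=get_state();Rt=R.from_rotvec(s["tcp_rot"]).as_matrix();W=cm["world_from_camera"]
P=s["tcp_pos"]+Rt@np.array([[.008,.047,.014],[.008,-.047,.014],[-.008,-.047,.014],[-.008,.047,.014]]).__getitem__(1)
for v in([.008,.047,.014],[.008,-.047,.014],[-.008,-.047,.014]):
    q=W[:3,:3].T@(s["tcp_pos"]+Rt@np.array(v)-W[:3,3]);print((cm["K"]@q/q[2]).round(1))
```

```text
near left corner [[-0.0437  0.0821]]
near right  [[-0.0302  0.2023]]
far left [[0.016  0.0763]]
far right [[0.0308 0.2172]]
ledge corner [[-0.0872  0.25  ]] front edge [[-0.0868  0.0072]]
rail face at z.06/74? [[0.0539 0.1447]]
0.062 tipL [[-0.0338  0.092 ]] tipR [[-0.0338  0.2031]]
0.067 tipL [[-0.0357  0.0934]] tipR [[-0.0357  0.2017]]
0.072 tipL [[-0.0376  0.0947]] tipR [[-0.0376  0.2004]]
[413.3 256.    1. ]
[236.4 256.    1. ]
[238.1 284.1   1. ]
```

Run:
```python
from h import *
import bench;print(bench.tip_reach)
cm=camera_model("wrist");s=get_state();Rt=R.from_rotvec(s["tcp_rot"]).as_matrix();W=cm["world_from_camera"]
for t in(.014,.0,-.01,-.02):
  for v in([.008,.047,t],[.008,-.047,t],[-.008,-.047,t]):
    q=W[:3,:3].T@(s["tcp_pos"]+Rt@np.array(v)-W[:3,3]);print(t,(cm["K"]@q/q[2]).round(1)[:2],end=" ")
  print()
print(W[:3,3],s["tcp_pos"])
```

```text
0.014
0.014 [413.3 256. ] 0.014 [236.4 256. ] 0.014 [238.1 284.1] 
0.0 [419.1 264.7] 0.0 [230.6 264.7] 0.0 [232.5 294.4] 
-0.01 [423.7 271.6] -0.01 [226.  271.6] -0.01 [228.1 302.7] 
-0.02 [428.8 279.2] -0.02 [220.9 279.2] -0.02 [223.2 311.7] 
[0.43823946 0.20966873 0.2714684 ] [0.51279751 0.19446678 0.07627804]
```

The image shows the tips about 18 mm behind the TCP while open, not 14 mm ahead of it. They are therefore at z≈0.094, which agrees with the zero force. I'll back off and lower further, feeling for the steel.

>>> apply_moves(rows=[[[0.02, 0, 0, 0], [0.038, 0, 0, 0], [0.038, 0, 0.01, 0], [0.038, 0, 0.02, 0], [0.038, 0, 0.024, 0], [0.038, 0, 0.024, 0], [0.038, 0, 0.024, 0]]])

```text
clock: 3.87
tcp_pos: [0.4746, 0.202, 0.0515]
tcp_rot: [-0.314, -3.125, 0.001]
contact_force: [0.1, -0.6, 0.4]
finger_gap: 0.0933
gripper_force: 0.0
```

```bash
python3 -c "
from h import *
goto([-.028,.147],.076,ey)
cv2.imwrite('pics/w3.png',grab_frame('wrist'))"
```

```text
t 3.8667 L [[-0.0756  0.1472]] z 0.0515 w [0.521 0.192 0.076] shift [-0.0476 -0.0003 -0.0246] turn 0.0001 F [ 0.07 -0.63  0.35] gap 0.0933463294276499
```

View pics/w3.png

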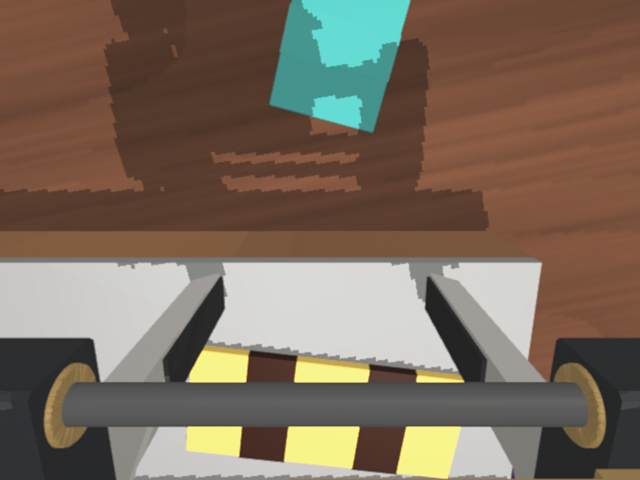

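The fingertips (222,278 and 428,278) are now just above the steel, with their shadows almost meeting them. I'll probe downwards 2 mm per call, then finer.

>>> apply_moves(rows=[[[0, 0, 0.002, 0], [0, 0, 0.004, 0], [0, 0, 0.004, 0], [0, 0, 0.004, 0]]])

```text
clock: 4.25
tcp_pos: [0.4743, 0.2022, 0.0481]
tcp_rot: [-0.313, -3.126, 0.0]
contact_force: [-1.0, 0.0, 0.2]
finger_gap: 0.0941
gripper_force: 0.0
```

>>> apply_moves(rows=[[[0, 0, 0.0015, 0], [0, 0, 0.0015, 0], [0, 0, 0.0015, 0]]])

```text
clock: 4.5
tcp_pos: [0.4742, 0.2023, 0.0466]
tcp_rot: [-0.313, -3.126, 0.0]
contact_force: [0.1, 0.4, 0.8]
finger_gap: 0.0942
gripper_force: 0.0
```

>>> apply_moves(rows=[[[0, 0, 0.001, 0], [0, 0, 0.001, 0], [0, 0, 0.001, 0]]])

```text
clock: 4.75
tcp_pos: [0.4742, 0.2023, 0.0456]
tcp_rot: [-0.313, -3.126, 0.0]
contact_force: [-0.9, -0.3, -0.4]
finger_gap: 0.0939
gripper_force: 0.0
```

>>> apply_moves(rows=[[[0, 0, 0.001, 0], [0, 0, 0.001, 0], [0, 0, 0.001, 0]]])

```text
clock: 5.0
tcp_pos: [0.4744, 0.2023, 0.0455]
tcp_rot: [-0.313, -3.126, 0.0]
contact_force: [-1.9, -1.6, 6.0]
finger_gap: 0.0941
gripper_force: 2.7
```

The tips touch the steel at TCP z≈0.0453. I'll raise about 2 mm and push back.

>>> apply_moves(rows=[[[0, 0, -0.0025, 0], [-0.005, 0, -0.0025, 0], [-0.01, 0, -0.0025, 0], [-0.015, 0, -0.0025, 0], [-0.02, 0, -0.0025, 0], [-0.025, 0, -0.0025, 0], [-0.03, 0, -0.0025, 0], [-0.034, 0, -0.0025, 0], [-0.037, 0, -0.0025, 0], [-0.04, 0, -0.0025, 0]]])

```text
clock: 5.83
tcp_pos: [0.5136, 0.1943, 0.047]
tcp_rot: [-0.313, -3.125, -0.0]
contact_force: [-0.9, -0.1, 0.9]
finger_gap: 0.0939
gripper_force: 0.4
```

```bash
python3 -c "
from h import *
goto([-.028,.147],.047,ey)
cv2.imwrite('pics/w4.png',grab_frame('wrist'))"
```

```text
t 5.8333 L [[-0.0358  0.1475]] z 0.047 w [0.521 0.192 0.047] shift [-0.0078 -0.0005 -0.    ] turn 0.0004 F [-0.94 -0.11  0.87] gap 0.0939381919849463
```

View pics/w4.png

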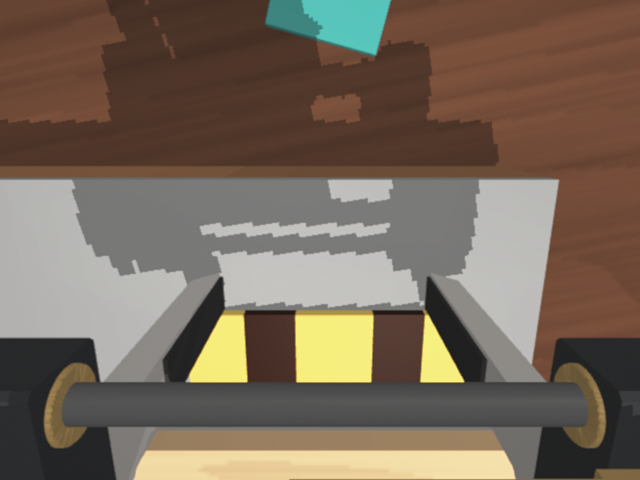

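The blank is now square to the fingers, with its near edge level at row 310. I'll keep pushing gently until it meets the rail.

>>> apply_moves(rows=[[[-0.002, 0, 0, 0], [-0.004, 0, 0, 0], [-0.006, 0, 0, 0], [-0.006, 0, 0, 0], [-0.006, 0, 0, 0]]])

```text
clock: 6.3
tcp_pos: [0.5197, 0.1932, 0.0472]
tcp_rot: [0.313, 3.125, 0.0]
contact_force: [-0.5, -0.3, 0.2]
finger_gap: 0.0941
gripper_force: 0.0
```

>>> apply_moves(rows=[[[-0.001, 0, 0, 0], [-0.0015, 0, 0, 0], [-0.0015, 0, 0, 0], [-0.0015, 0, 0, 0]]])

```text
clock: 6.63
tcp_pos: [0.5207, 0.1929, 0.0472]
tcp_rot: [-0.313, -3.126, 0.0]
contact_force: [-1.1, -0.8, 0.5]
finger_gap: 0.0937
gripper_force: 0.4
```

>>> apply_moves(rows=[[[-0.001, 0, 0, 0], [-0.0015, 0, 0, 0], [-0.0015, 0, 0, 0], [-0.0015, 0, 0, 0]]])

```text
clock: 6.97
tcp_pos: [0.5216, 0.1927, 0.0471]
tcp_rot: [-0.313, -3.125, -0.0]
contact_force: [-3.3, 0.6, 3.2]
finger_gap: 0.094
gripper_force: 1.8
```

>>> apply_moves(rows=[[[-0.001, 0, 0, 0], [-0.001, 0, 0, 0], [-0.001, 0, 0, 0]]])

```text
clock: 7.22
tcp_pos: [0.5217, 0.1927, 0.047]
tcp_rot: [-0.313, -3.123, 0.0]
contact_force: [-6.2, 0.9, 5.2]
finger_gap: 0.0939
gripper_force: 3.0
```

```bash
python3 -c "
from h import *
goto([-.1,.147],.047,ey)
cm=camera_model('wrist');im=grab_frame('wrist');cv2.imwrite('pics/w5.png',im)
h=cv2.cvtColor(im,cv2.COLOR_BGR2HSV);m=yellow(h);
for c in range(230,420,20):
  col=np.flatnonzero(m[:,c]); print(c,col[:1],toL(ray([[c,col[0]]],cm,.066)).round(4) if len(col) else '')
"
```

```text
t 7.2167 L [[-0.0276  0.1475]] z 0.047 w [0.451 0.207 0.047] shift [ 0.0724 -0.0005  0.0003] turn 0.0006 F [-6.19  0.94  5.17] gap 0.09387598156270782
230 [316] [[-0.0168  0.1033]]
250 [] 
270 [] 
290 [] 
310 [316] [[-0.0169  0.1406]]
330 [316] [[-0.0169  0.1499]]
350 [316] [[-0.0169  0.1593]]
370 [316] [[-0.0169  0.1686]]
390 [] 
410 []
```

The force stops rising only against a firm stop, so the blank is flush. I'll back off, lift, then turn 90° and partly close the fingers so both fit the short end.

>>> apply_moves(rows=[[[0.01, 0, 0, 0], [0.025, 0, 0, 0], [0.03, 0, -0.02, 0], [0.03, 0, -0.05, 0], [0.03, 0, -0.08, 0], [0.03, -0.03, -0.09, 0.11], [0.03, -0.06, -0.09, 0.22], [0.03, -0.08, -0.09, 0.33], [0.03, -0.1, -0.09, 0.44], [0.03, -0.1, -0.09, 0.55]]])

```text
clock: 8.1
tcp_pos: [0.474, 0.0973, 0.1373]
tcp_rot: [1.161, 2.916, -0.002]
contact_force: [0.8, -0.4, -0.2]
finger_gap: 0.0942
gripper_force: 0.0
```

>>> apply_moves(grip=0.55, rows=[[[0, 0, 0, 0.115], [0, 0, 0, 0.23], [0, 0, 0, 0.345], [0, 0, 0, 0.46], [0, 0, 0, 0.575], [0, 0, 0, 0.69], [0, 0, 0, 0.805], [0, 0, 0, 0.92], [0, 0, 0, 1.02], [0, 0, 0, 1.02]]])

```text
clock: 8.93
tcp_pos: [0.4746, 0.1001, 0.1372]
tcp_rot: [2.431, 1.987, 0.002]
contact_force: [-0.1, 0.3, -0.2]
finger_gap: 0.031
gripper_force: 0.0
```

```bash
python3 -c "
from h import *
goto([.008,.045],.10,ex);print(get_state()['joint_positions'].round(2))
cv2.imwrite('pics/w6.png',grab_frame('wrist'))"
```

```text
t 8.9333 L [[-0.0554  0.0474]] z 0.1372 w [0.536 0.085 0.1  ] shift [-0.0024  0.0633  0.0374] turn -0.0002 F [-0.06  0.31 -0.21] gap 0.031016799757917428
[ 0.03  0.07  1.82 -0.    1.26  0.23]
```

View pics/w6.png

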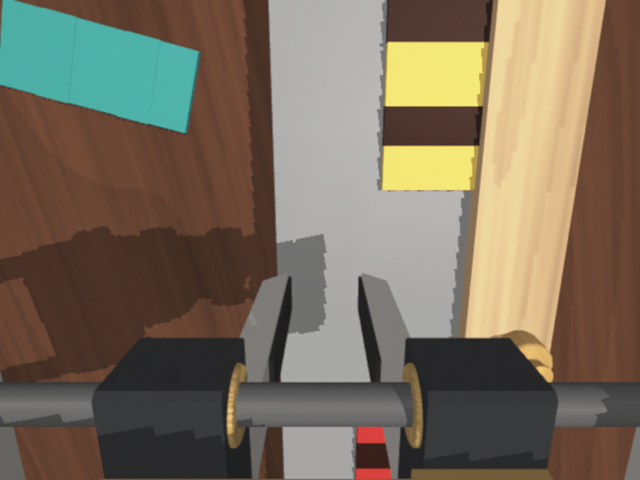

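The wrist view shows the trailing short end at row 190, columns 381–475, against the rail. The red blank is well behind at (370,450). I'll measure the trailing end and its angle.

```bash
python3 -c "
from h import *
cm=camera_model('wrist');im=cv2.imread('pics/w6.png')
for p in((382,190),(475,190),(386,43),(488,43)): print(p,toL(ray([p],cm,.066)).round(4))
print('rail face bottom',[toL(ray([p],cm,.074)).round(4) for p in((482,190),(497,0),(468,330))])
im=grab_frame('top');cm=camera_model('top');hsv=cv2.cvtColor(im,cv2.COLOR_BGR2HSV);cv2.imwrite('pics/top1.png',im)
roi=np.zeros(im.shape[:2],np.uint8);roi[205:270,205:290]=1
k,l,st,_=cv2.connectedComponentsWithStats(yellow(hsv)*roi);ids=[i for i in range(1,k) if 40<st[i,4]<600];print(st[ids].tolist())
p=np.argwhere(np.isin(l,ids))[:,::-1]
r=cv2.minAreaRect(toL(ray(p,cm,.066)).astype(np.float32));print(r)
"
```

```text
(382, 190) [[-0.0182  0.0815]]
(475, 190) [[0.0422 0.0817]]
(386, 43) [[-0.0193  0.1692]]
(488, 43) [[0.0412 0.1694]]
rail face bottom [array([[0.0436, 0.083 ]]), array([[0.041 , 0.1902]]), array([[ 0.044 , -0.0144]])]
[[217, 213, 14, 22, 208]]
((0.010282693430781364, 0.20760011672973633), (0.0598149299621582, 0.02781733125448227), 1.1186853647232056)
```

The blank is flush: its edge is at x≈-0.019 with a trailing end at y=0.0815, so its centre is at 0.1515 in both views. It needs a push of about 68 mm. I'll move behind it and descend.

>>> apply_moves(rows=[[[-0.002, 0.03, 0, 0], [-0.004, 0.06, 0, 0], [-0.004, 0.063, 0.02, 0], [-0.004, 0.063, 0.05, 0], [-0.004, 0.063, 0.07, 0], [-0.004, 0.063, 0.08, 0], [-0.004, 0.063, 0.086, 0], [-0.004, 0.063, 0.086, 0], [-0.004, 0.063, 0.086, 0]]])

```text
clock: 9.78
tcp_pos: [0.5358, 0.084, 0.052]
tcp_rot: [2.43, 1.99, 0.002]
contact_force: [0.7, -0.1, -1.0]
finger_gap: 0.021
gripper_force: 0.0
```

```bash
python3 -c "
from h import *
goto([.008,.142],.0473,ex)
cv2.imwrite('pics/w7.png',grab_frame('wrist'))"
```

```text
t 9.7833 L [[0.0079 0.0438]] z 0.052 w [0.555 0.18  0.047] shift [0.0982 0.0003 0.0047] turn 0.0021 F [ 0.68 -0.1  -1.  ] gap 0.021005594615297565
```

View pics/w7.png

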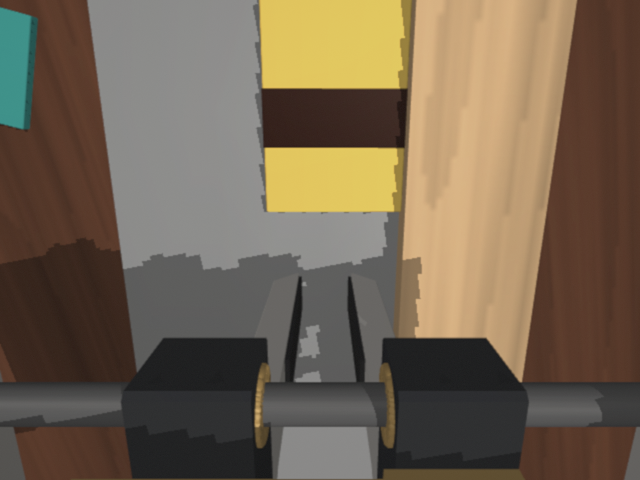

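The fingers (columns 270–385) sit squarely behind the blank's end (265–400, row 210) and clear of the rail. I'll lower them carefully and start the push.

>>> apply_moves(rows=[[[0, 0, 0.002, 0], [0, 0, 0.004, 0], [0, 0, 0.0045, 0], [0, 0, 0.0045, 0]]])

```text
clock: 10.17
tcp_pos: [0.5351, 0.084, 0.0469]
tcp_rot: [2.431, 1.99, 0.001]
contact_force: [0.9, 0.1, 0.2]
finger_gap: 0.0209
gripper_force: 0.0
```

>>> apply_moves(rows=[[[0.008, 0, 0, 0], [0.016, 0, 0, 0], [0.024, 0, 0, 0], [0.03, 0, 0, 0], [0.036, 0, 0, 0], [0.042, 0, 0, 0], [0.048, 0, 0, 0], [0.054, 0, 0, 0], [0.06, 0, 0, 0], [0.06, 0, 0, 0]]])

```text
clock: 11.0
tcp_pos: [0.5471, 0.1441, 0.0466]
tcp_rot: [-2.43, -1.99, -0.001]
contact_force: [-0.2, 0.2, -1.1]
finger_gap: 0.0216
gripper_force: 0.0
```

```bash
cat > m.py <<'E'
from h import *
goto([.008,.142],.0473,ex)
im=grab_frame('top');cm=camera_model('top');hsv=cv2.cvtColor(im,cv2.COLOR_BGR2HSV);cv2.imwrite('pics/top2.png',im)
roi=np.zeros(im.shape[:2],np.uint8);roi[205:270,190:290]=1
k,l,st,_=cv2.connectedComponentsWithStats(yellow(hsv)*roi);ids=[i for i in range(1,k) if 30<st[i,4]<600]
for i in ids:
    q=toL(ray(np.argwhere(l==i)[:,::-1],cm,.066)).astype(np.float32);r=cv2.minAreaRect(q);print(st[i].tolist(),np.round(r[0]+r[1],4),round(r[2],2),"y",q[:,1].min().round(4),q[:,1].max().round(4))
cm=camera_model('wrist');im=grab_frame('wrist');m=yellow(cv2.cvtColor(im,cv2.COLOR_BGR2HSV));m[300:]=0;m=cv2.morphologyEx(m,cv2.MORPH_OPEN,np.ones((5,5)))
k,l,st,_=cv2.connectedComponentsWithStats(m)
for i in range(1,k):
    if st[i,4]>800:
        q=toL(ray(np.argwhere(l==i)[:,::-1],cm,.066)).astype(np.float32);r=cv2.minAreaRect(q);print("w",st[i].tolist(),np.round(r[0]+r[1],4),round(r[2],2),"y",q[:,1].min().round(4),q[:,1].max().round(4))
E
python3 m.py
```

```text
t 11.0 L [[0.007  0.1049]] z 0.0466 w [0.555 0.18  0.047] shift [ 0.0371  0.0011 -0.0006] turn 0.0021 F [-0.18  0.22 -1.07] gap 0.021627371654124195
[205, 210, 13, 22, 203] [0.0102 0.241  0.059  0.028 ] 0.15 y 0.227 0.255
[231, 221, 9, 16, 92] [0.0031 0.1736 0.0424 0.0222] 13.13 y 0.1671 0.1892
```

The leading end is at y=0.255 (centre 0.185) and the blank is still flush (x=0.010). It needs 35 mm more.

>>> apply_moves(rows=[[[0.005, 0, 0, 0], [0.01, 0, 0, 0], [0.015, 0, 0, 0], [0.02, 0, 0, 0], [0.025, 0, 0, 0], [0.029, 0, 0, 0], [0.032, 0, 0, 0], [0.034, 0, 0, 0], [0.035, 0, 0, 0], [0.035, 0, 0, 0]]])

```text
clock: 11.93
tcp_pos: [0.5539, 0.1774, 0.0467]
tcp_rot: [2.431, 1.99, 0.001]
contact_force: [-0.0, 1.1, 0.6]
finger_gap: 0.0211
gripper_force: 0.0
```

```bash
python3 m.py
```

```text
t 11.9333 L [[0.0071 0.1389]] z 0.0467 w [0.555 0.18  0.047] shift [ 0.0031  0.0009 -0.0006] turn 0.0016 F [-0.02  1.08  0.57] gap 0.021114077253999573
[193, 207, 11, 22, 175] [0.0104 0.28   0.0599 0.0278] 13.13 y 0.2603 0.2886
[217, 218, 8, 16, 110] [0.0023 0.2143 0.0429 0.0194] 14.8 y 0.2008 0.2284
```

The leading end is now near y=0.289, so the centre is about 0.218, within the window. I'll back the fingers off, lift, and check.

>>> apply_moves(rows=[[[-0.01, 0, 0, 0], [-0.03, 0, 0, 0], [-0.04, 0, -0.02, 0], [-0.05, 0, -0.05, 0], [-0.06, 0, -0.09, 0], [-0.06, 0, -0.11, 0], [-0.06, 0, -0.11, 0], [-0.06, 0, -0.11, 0]]])

```text
clock: 12.7
tcp_pos: [0.5432, 0.1175, 0.1585]
tcp_rot: [2.43, 1.987, 0.005]
contact_force: [-0.3, 0.3, -0.4]
finger_gap: 0.0212
gripper_force: 0.0
```

```bash
python3 m.py; python3 -c "
import cv2,numpy as np
from h import *
cv2.imwrite('pics/w8.png',grab_frame('wrist'))
print(camera_model('wrist')['world_from_camera'].tolist())"
```

```text
t 12.7 L [[0.0084 0.0781]] z 0.1585 w [0.555 0.18  0.047] shift [ 0.0638 -0.0009  0.1113] turn 0.0004 F [-0.31  0.34 -0.43] gap 0.02115334911359502
[193, 207, 15, 22, 213] [0.0112 0.2745 0.0281 0.0595] 89.7 y 0.2606 0.2887
[212, 212, 11, 22, 179] [0.0086 0.226  0.0598 0.0261] 10.85 y 0.2082 0.2368
[235, 217, 10, 21, 167] [0.0102 0.162  0.0569 0.0249] 14.39 y 0.1483 0.1771
w [286, 0, 91, 48, 4264] [0.0108 0.2141 0.0269 0.0567] 90.0 y 0.2007 0.2276
w [288, 88, 86, 43, 3621] [0.0107 0.1627 0.0564 0.0266] 0.0 y 0.1494 0.176
[[0.9800995071358647, -0.19038461736261877, -0.056201900178934436, 0.556253280420852], [-0.1984656149072658, -0.9455703343131516, -0.25789172644036895, 0.19259645836481143], [-0.004044231881894626, 0.26391369865659203, -0.964537818776372, 0.3498686843122095], [0.0, 0.0, 0.0, 1.0]]
```

View pics/w8.png

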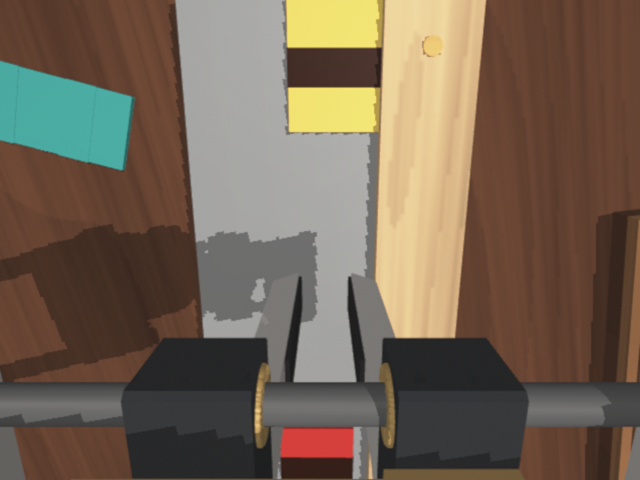

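The wrist view shows the blank flush against the rail, with its trailing end at row 132. Both views give its centre at about (10.5, 218.5) mm, an overhang of about 39 mm, with no visible skew. The gripper is clear.

```bash
python3 -c "
from bench import hand_in
print(hand_in())"
```

```text
the job is handed in; nothing more can be done
None
```

The yellow blank is flush against the rail, overhanging the left end by about 39 mm with its leading band over the edge; nothing else was touched, and the job is handed in (no verdict was returned).

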